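# Stand the toppled carriage back on its track

## Task

On the model railway a passenger carriage has toppled over and leans with its side on the edge of the station platform. With the fingertips only, gently push it from the platform side until it stands upright on the track again, then push its end to slide it along the track until it is up against the buffer stop. Do not grip it, lift it off the track or tip it over the other way, and leave the parked wagon, the kiosk, the bench and the paint jar where they are.

Things in the scene. Friction and masses are not known exactly. Their poses are not given: they have to be found in the camera images.
- track: Fixed straight track and platform in one piece. Origin on the work surface under the track's middle; y along the track, x across it to the platform, z up. Bed 110 wide, 660 long, top 8 mm above the work surface; two rails 5 wide at x = +-14, 7 high above the bed. Platform: x 60 to 165, y -300 to 300, flat top 39 mm above the work surface.
- carriage: Toppled carriage, loose, 0.25 to 0.46 kg. Origin mid-underside at wheel-foot level; x across, y along, z up when standing. Body 70 wide, z 18 to 82; roof 74 wide, z 82 to 90, with a crown 50 wide up to z 96; flat ends at y +-85. It starts parallel to the track, turned 36 deg about y, roof towards the platform, side on the platform's edge, top edge 0.12 m above the work surface.
- wheel_left (a point): Foot of the carriage's +x (platform side) wheel at (26, 55, 0) mm of the carriage. Wheels: 12 radius, at y +-55, x 19 to 26 and -19 to -26, fixed (they slide, not roll). They stand on the bed astride both rails with 2.5 mm play to each side. The +x wheel feet stay on the bed, 8 mm above the work surface, while it is stood up and slid.
- wheel_right (a point): Foot of the carriage's +x wheel at its other end: (26, -55, 0) mm of the carriage.
- eave (a point): Middle of the platform-side roof edge, at (37, 0, 90) mm of the carriage. At the start 88 mm from the track's centre line, 74 mm above the work surface. Pushed here towards the track, rising with it along its arc about the +x wheel feet, it turns with a few newtons; a dead level push rubs and takes more. Below about 25 deg of lean it falls upright by itself.
- buffer: Fixed buffer stop across the track at one of its ends (+y or -y, it varies): a timber beam 70 wide (x of the track), 24 thick (along the track), 26 to 58 mm above the bed, on two short posts; both faces alike. Origin on the bed under its middle: the carriage's end touches it when their origins are 97 mm apart.
- wagon: Small open wagon parked on the track near the other end of the track from the buffer stop, loose: 100 long, 60 wide, 52 high. Origin: middle of its underside. To be left alone.
- kiosk: Small wooden kiosk standing loose on the platform, 60 by 72 at the roof, 56 high. Origin: middle of its underside. To be left alone.
- bench: Small bench standing loose on the platform, 22 deep, 60 long, 38 high. Origin: middle of its underside. To be left alone.
- paint_jar: Round paint jar standing loose on the table, 44 in diameter, 62 high. Origin: middle of its underside. To be left alone.
There are look-alikes about, which are no part of the job. Of the things that look like the carriage, the middle-sized one is meant.

How it is judged:
On the way, in this order (a step that is already met when the one before it is completed fails the run):
1. the carriage stands upright on the track (angle between carriage's own z axis and vertical below 0.06 rad and height (world z) of each of wheel_left, wheel_right below 0.013 m and x of carriage in the frame of track between -0.006 and 0.006 m and angle between the y axis of carriage and the y axis of track, either way round below 0.06 rad), for 0.2 s.
2. the carriage, upright on the track, is up against the buffer stop (all of step 1 and horizontal distance between carriage and buffer below 0.107 m), for 0.2 s.
At the end, for the whole second after the job is handed in: The carriage is at rest, upright and along the track within 0.06 rad, wheels on the bed astride the rails (within 6 mm of the centre line), its end less than 10 mm from the buffer stop; wagon, kiosk, bench and jar within 15 mm of where they stood (all of step 2 and linear speed of carriage below 0.02 m/s and angular speed of carriage below 0.1 rad/s and distance of each of wagon, kiosk, bench, paint_jar from where it was at the start of the episode below 0.015 m); the robot touches nothing.
It fails at once if the carriage is gripped or pushed hard: more than 30 N between it and the fingers (contact force between the fingers and carriage above 30 N).
It fails at once if the carriage is lifted, or tipped over the other way: the feet of its platform-side wheels more than 20 mm above the bed (height (world z) of any of wheel_left, wheel_right above 0.028 m).
It fails at once if wagon, kiosk, bench or paint jar is moved by more than 15 mm (distance of any of wagon, kiosk, bench, paint_jar from where it was at the start of the episode above 0.015 m).
It also fails if it takes over 48 s, if anything falls off the work surface, if the arm or the gripper's body presses on something with over 40 N, if the wrist force passes 120 N, or if a joint passes its speed limit or range.

## Robot

A 6-joint arm with a two-finger parallel gripper is mounted at the origin on the work surface. World frame = base frame: x ahead of the robot, y to its left, z up, the work surface at z = 0. Lengths are in m, angles in rad, forces in N, time in s.
With the tool pointing down it reaches from about 0.325 to 0.85 m from the base axis. Payload 4.4 kg.
Tool frame: the origin (TCP) lies between the finger pads; the fingertips stand 11 mm ahead of it and the grasp point (between the pads) lies 8 mm behind it; z points along the fingers, y is the line along which they close (so a half turn about z gives the same grasp; the last joint's range is limited). The gripper opens to 94 mm and grips with 3 to 60 N. Pads are 16 mm wide; open, the fingers measure 119 mm over their backs; the gripper's body (75 mm by 177 mm) begins 78 mm behind the grasp point.
Start: joints at [0.971, 0.207, 1.542, -0, 1.393, -0.15], TCP at [0.25, 0.518, 0.216] pointing down, gripper open.
Joint ranges: [-2.73, 2.73], [-0.86, 2.22], [0.23, 2.46], [-1.11, 4.25], [0.08, 2.63], [-2.82, 2.82]. Speed limits (rad/s): [2.79, 2.79, 3.14, 3.14, 3.14, 3.14].

## Interface

Orientations are given as a unit quaternion [x, y, z, w].
In Python, from workcell import env, viewer, outline_of gives the robot as it stands. The module is installed in compiled form; this text tells all that it offers.
- The arm moves only by the tool apply_moves, never from a script. Its argument "series" is a list of rows, each an object of numbers: "claw": the closure, from -1 (fully open) to 1 (shut); "x", "y", "z": the shift along the world's x, y, z in mm; "roll": the turn about the world's z in rad. A call has 1 to 10 rows; each row is the pose to reach, as a shift and turn from the pose commanded when the call began; what a row does not reach only later rows make up. A row lasts 1/12 s, in which the tool goes at most 41.7 mm and 7.16 degrees, less where a joint would pass 70% of its speed; a pose out of reach is approached as far as the arm can. A call with a gripper value outside its range is refused whole. The fingers move at their own pace and stop on an object; the grip force is fixed at half the most. Time passes only in rows, so rows that repeat a pose let the fingers close. It gives the time, the measured TCP pose, the force, the opening and the grip force at its end, in the units of the state.
- env.sense(): the state, without advancing time (a new reading comes with each control period).
- viewer.grab_frame(name): name is "side" or "top"; returns a dict with "img" (480x640x3 uint8, red, green, blue), "depth" (480x640 float32, m along the optical axis (not along the pixel's ray), 0 where there is no reading), "K" (3x3 intrinsics, pixels), "k1" (the pictures are not rectified: a ray, as slopes to the right and down, at radius r is drawn at 1 + k1 r^2 times it, then the intrinsics apply), "view" (4x4, takes a point from world to camera coordinates). Camera axes: x right, y up, looking along -z (the intrinsics and any distortion apply to the point x, -y, -z); pixel columns grow to the right and rows downward; lengths in m; the calibration is good to about 2 mm. A picture is of the moment at which its call begins.
- env.finish_job(): hands the job in; it is judged then, once.
Trained networks look in a picture, given as the dict that the camera call returned (one of the last four; its "shot" number tells which), for a name from the list of things; names that differ only in an ending like _2 or _b are one class to them, and where a whole thing is asked for, a point or a joint stands for the part that bears it (a point fixed in the world has none). Each returns a list of dicts, best first, with "score" (0 to 1); they miss things now and then, are a little off and sometimes report something else, mostly with a low value. They report only what shows in the picture. A call takes as long as a camera call. They do not tell look-alikes from the thing itself.
- outline_of(picture, label): "pixels" (480x640 bool, what is visible of it) and "uv" ([column, row] in pixels, amid what is visible of it).
The state is a dict: "time_s": time; "joint_positions": joint angles; "qvel": joint speeds; "tau": joint torques, N m; "tool_pos": TCP position; "tool_rot": TCP orientation; "force": force on the tool from outside, world axes, zero at the start; "ft_torque": the same for the moment, N m; "width": opening from 0.0 (shut) to 1.0 (fully open); "grasp_force": force on a finger pad.
Only numpy, scipy, OpenCV 4.12 (cv2) and the standard library are available. Lean on these libraries where they do the work, as an engineer would, in place of code of your own. Each camera call takes 0.05 s, during which the arm holds its last target. There are 200 camera calls.

## Working session

There is one attempt and no reset: what is moved stays moved. The work goes in short steps, Python scripts to look and compute and a tool call to move; the robot and the scene stay as the last step left them, time stands still between calls to the robot, and variables do not carry over. Pictures are saved under pics/ and viewed, at most 10 in all, crops included, and the job is handed in when it is done.

Besides the shell and the picture viewer there is one more tool, called after "Request:" in YAML: its name, and indented under it one key for each argument. apply_moves: Moves the arm, as the interface text tells. Its arguments: {"type":"object","properties":{"series":{"type":"array","items":{"type":"object","properties":{"claw":{"type":"number"},"x":{"type":"number"},"y":{"type":"number"},"z":{"type":"number"},"roll":{"type":"number"}}}}},"required":["series"]}

```bash
mkdir -p pics; cat > h.py <<'E'
import numpy as np, cv2
from workcell import env, viewer, outline_of
def cloud(p):
    K=p["K"];d=p["depth"];v,u=np.mgrid[0:480,0:640]
    a=(u-K[0,2])/K[0,0];b=(v-K[1,2])/K[1,1]
    x,y=a.copy(),b.copy()
    for _ in range(8):
        s=1+p["k1"]*(x*x+y*y);x=a/s;y=b/s
    P=np.stack([x*d,-y*d,-d,np.ones_like(d)],-1)
    W=P@np.linalg.inv(p["view"]).T
    W=W[...,:3];W[d==0]=np.nan
    return W
def project(p,X):
    c=p["view"]@np.r_[X,1];x=c[0]/-c[2];y=-c[1]/-c[2];s=1+p["k1"]*(x*x+y*y)
    return p["K"][0,0]*x*s+p["K"][0,2],p["K"][1,1]*y*s+p["K"][1,2]
def save(p,n): cv2.imwrite("pics/"+n,cv2.cvtColor(p["img"],cv2.COLOR_RGB2BGR))
E
python3 - <<'E'
from h import *
np.set_printoptions(precision=3,suppress=True)
for c in("top","side"):
    p=viewer.grab_frame(c);save(p,c+"1.png");W=cloud(p);np.save(c+"W.npy",W)
    for n in["track","carriage","buffer","wagon","kiosk","bench","paint_jar"]:
        for o in outline_of(p,n):
            m=o["pixels"];q=W[m];q=q[~np.isnan(q[:,0])]
            if len(q)<10: continue
            r=cv2.minAreaRect(q[:,:2].astype(np.float32)*1000)
            print(c,n,round(o["score"],2),np.round(o["uv"]),"med",np.median(q,0),"z95",np.percentile(q[:,2],[5,98]),"rect",np.round(r[0]),np.round(r[1]),round(r[2]))
E
```

```text
top track 0.59 [285. 174.] med [0.592 0.062 0.016] z95 [0.005 0.043] rect [604.  41.] [234. 667.] 7
top carriage 0.97 [308. 198.] med [0.576 0.014 0.099] z95 [0.068 0.117] rect [587.  12.] [109. 176.] 7
top carriage 0.97 [224. 305.] med [0.362 0.192 0.048] z95 [0.033 0.054] rect [366. 195.] [ 65. 118.] 4
top carriage 0.68 [367. 325.] med [ 0.325 -0.115  0.095] z95 [0.078 0.102] rect [ 328. -112.] [135. 228.] 19
top carriage 0.59 [177. 176.] med [0.621 0.292 0.094] z95 [0.056 0.099] rect [623. 308.] [ 65. 100.] 3
top buffer 0.9 [178. 231.] med [0.508 0.28  0.065] z95 [0.037 0.071] rect [511. 283.] [71. 26.] 7
top wagon 0.74 [418. 206.] med [ 0.577 -0.22   0.036] z95 [0.031 0.063] rect [ 580. -223.] [ 71. 111.] 7
top kiosk 0.59 [174. 174.] med [0.621 0.291 0.094] z95 [0.057 0.099] rect [623. 294.] [63. 72.] 3
top bench 0.76 [396. 152.] med [ 0.689 -0.162  0.059] z95 [0.041 0.079] rect [ 693. -162.] [63. 39.] 88
top bench 0.37 [309. 200.] med [0.576 0.014 0.098] z95 [0.055 0.117] rect [587.  15.] [114. 183.] 8
top paint_jar 0.86 [486. 337.] med [ 0.308 -0.347  0.061] z95 [0.023 0.067] r
[... 274 characters left out ...]
med [ 0.581 -0.019  0.092] z95 [0.044 0.115] rect [581.  51.] [105. 253.] 6
side buffer 0.8 [298. 173.] med [0.513 0.273 0.051] z95 [0.007 0.067] rect [518. 321.] [ 82. 114.] 2
side wagon 0.7 [347. 234.] med [ 0.581 -0.018  0.092] z95 [0.047 0.115] rect [586.  52.] [115. 254.] 6
side wagon 0.66 [360. 332.] med [ 0.579 -0.22   0.037] z95 [0.032 0.061] rect [ 575. -206.] [ 62. 134.] 8
side kiosk 0.71 [343. 156.] med [0.626 0.271 0.091] z95 [0.042 0.096] rect [626. 334.] [ 64. 158.] 1
side bench 0.97 [407. 294.] med [ 0.688 -0.17   0.058] z95 [0.043 0.077] rect [ 688. -156.] [78. 26.] 87
side paint_jar 0.94 [221. 421.] med [ 0.311 -0.365  0.057] z95 [0.009 0.064] rect [ 314. -349.] [62. 41.] 55
```

View pics/top1.png

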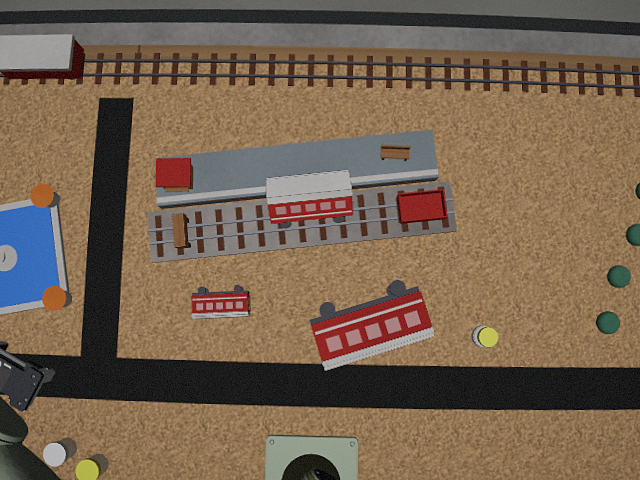

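View pics/side1.png

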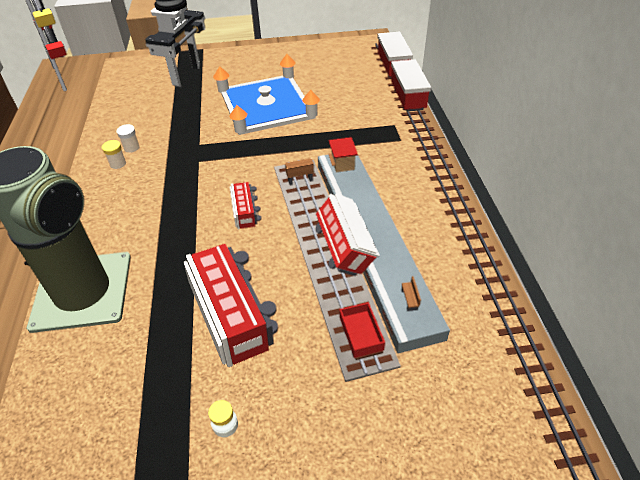

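```bash
python3 - <<'E'
from h import *
np.set_printoptions(precision=4,suppress=True)
i=cv2.imread("pics/top1.png");cv2.imwrite("pics/crop1.png",cv2.resize(i[110:270,150:450],None,fx=2.6,fy=2.6,interpolation=cv2.INTER_CUBIC))
W=np.load("topW.npy").reshape(-1,3)
# platform: points at z~39 with x>0.5
q=W[(abs(W[:,2]-0.039)<.005)&(W[:,0]>.5)&(W[:,0]<.85)&(abs(W[:,1])<.45)]
r=cv2.minAreaRect(q[:,:2].astype(np.float32)*1000);print("plat",r)
# bed edges by fit: far platform edge per y bin
ys=[];xs=[];xn=[]
for y in np.arange(-.3,.34,.02):
    s=q[(abs(q[:,1]-y)<.01)]
    if len(s)>20: ys.append(y);xs.append(np.percentile(s[:,0],99));xn.append(np.percentile(s[:,0],1))
print(np.c_[ys,xs,xn])
b=W[(abs(W[:,2]-0.008)<.004)&(W[:,0]>.4)&(W[:,0]<.75)&(abs(W[:,1])<.45)]
for y in np.arange(-.34,.4,.04):
    s=b[(abs(b[:,1]-y)<.01)]
    if len(s)>20: print("bed",round(y,2),np.percentile(s[:,0],[1,99]),len(s), b[:,2].mean())
s=env.sense();print(s)
E
```

```text
plat ((611.6702270507812, 41.311798095703125), (196.97686767578125, 602.98779296875), 6.979909896850586)
[[-0.26    0.6807  0.5496]
 [-0.24    0.741   0.5481]
 [-0.22    0.7387  0.5508]
 [-0.2     0.7365  0.5463]
 [-0.18    0.7343  0.5481]
 [-0.16    0.733   0.5843]
 [-0.14    0.7308  0.6253]
 [-0.12    0.7287  0.6234]
 [-0.1     0.7261  0.6207]
 [-0.08    0.7227  0.6186]
 [-0.06    0.7221  0.6248]
 [-0.04    0.7182  0.5384]
 [-0.02    0.7164  0.6468]
 [ 0.      0.7133  0.6441]
 [ 0.02    0.711   0.6413]
 [ 0.04    0.708   0.6391]
 [ 0.06    0.7061  0.525 ]
 [ 0.08    0.7039  0.6326]
 [ 0.1     0.7005  0.5969]
 [ 0.12    0.6979  0.5927]
 [ 0.14    0.6955  0.5896]
 [ 0.16    0.6925  0.5877]
 [ 0.18    0.6906  0.585 ]
 [ 0.2     0.6876  0.5836]
 [ 0.22    0.6857  0.5805]
 [ 0.24    0.6808  0.5784]
 [ 0.26    0.6789  0.5754]
 [ 0.28    0.6764  0.5042]
 [ 0.3     0.6742  0.5694]
 [ 0.32    0.6716  0.5663]]
bed -0.34 [0.4028 0.7405] 134 0.007328959640213354
bed -0.3 [0.4031 0.7433] 213 0.007328959640213354
bed -0.26 [0.4081 0.743 ] 239 0.007328959640213354
bed -0.22 [0.4073 0.6359] 230 0.
[... 556 characters left out ...]
328959640213354
bed 0.26 [0.4232 0.7452] 440 0.007328959640213354
bed 0.3 [0.4057 0.7393] 204 0.007328959640213354
bed 0.34 [0.4153 0.7399] 420 0.007328959640213354
bed 0.38 [0.4051 0.7459] 180 0.007328959640213354
{'time_s': 0.8, 'joint_positions': array([ 0.9705,  0.2066,  1.5415, -0.    ,  1.3935, -0.1505]), 'qvel': array([-0.0018, -0.001 , -0.0005, -0.001 ,  0.0011, -0.0005]), 'tau': array([  0.0011, -37.083 , -28.1745,   0.07  ,   0.0271,  -0.    ]), 'tool_pos': array([0.25  , 0.5178, 0.2165]), 'tool_rot': array([0.223 , 0.9748, 0.    , 0.    ]), 'force': array([-0.2667,  0.875 , -0.2181]), 'ft_torque': array([ 0.0148,  0.0346, -0.0178]), 'grasp_force': 0.0, 'width': 0.9984176322966252}
```

Top view: buffer stop at (178,231), carriage candidates at (308,198) leaning on the platform, (220,305) small and (372,328) large. The parked wagon is at (420,206), the kiosk at (174,174) and the bench at (396,152). In the side view the same three are at (345,233), (245,204) and (230,305). The one at (308,198) is the middle-sized one and the only one on the track, so I choose it and check it in the crop.

View pics/crop1.png

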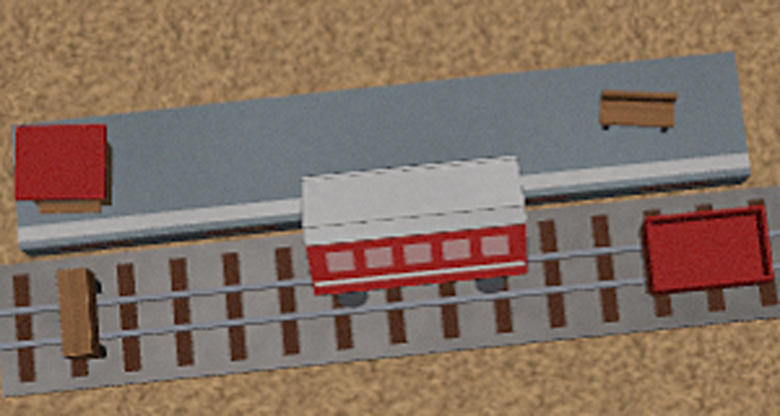

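```bash
cat >> h.py <<'E'
th=0.120
O=np.array([0.5465,0.0])  # a point on the centre line (to refine)
ex=np.array([np.cos(th),np.sin(th)]);ey=np.array([-np.sin(th),np.cos(th)])
def T(W): d=W[...,:2]-O; return np.stack([d@ex,d@ey,W[...,2]],-1)
E
python3 - <<'E'
from h import *
np.set_printoptions(precision=1,suppress=True)
for c in("top","side"):
    p=viewer.grab_frame(c);W=cloud(p)
    t=T(W)*1000
    f=t.reshape(-1,3);f=f[~np.isnan(f[:,0])]
    pl=f[(abs(f[:,2]-39)<4)&(f[:,0]>40)&(f[:,0]<180)&(abs(f[:,1])<420)]
    for lo in range(-280,360,60):
        s=pl[abs(pl[:,1]-lo)<8]
        if len(s)>30: print(c,"plat",lo,np.percentile(s[:,0],[1,5,95,99]))
    print("plat y",np.percentile(pl[:,1],[.3,99.7]))
    for n in("carriage","buffer","wagon","kiosk","bench"):
        for o in outline_of(p,n)[:4]:
            q=t[cv2.erode(o["pixels"].astype(np.uint8),np.ones((3,3)))>0];q=q[~np.isnan(q[:,0])]
            if len(q)>20:
              m=np.median(q,0); q=q[q[:,2]>m[2]-30]
              print(c,n,m,"x",np.percentile(q[:,0],[1,99]),"y",np.percentile(q[:,1],[1,99]),"z",np.percentile(q[:,2],[1,99]))
E
```

```text
top plat -220 [ 63.8  66.9 159.7 164.3]
top plat -160 [ 62.6  66.2 163.5 166.5]
top plat -100 [ 62.3  66.5 161.7 165.9]
top plat -40 [ 96.8  99.2 162.9 165.8]
top plat 20 [ 97.   99.8 162.5 164.7]
top plat 80 [ 97.   98.9 162.4 164.9]
top plat 140 [ 59.9  63.9 160.7 164.6]
top plat 200 [ 59.7  63.9 159.7 164. ]
top plat 260 [ 59.1  61.3 160.6 162.2]
top plat 320 [ 59.2  59.9 101.2 161.8]
plat y [-264.9  331.6]
top carriage [29.8  9.8 99.9] x [-3.2 80.9] y [-69.6  88.8] z [ 71.1 118.6]
top carriage [-233.8  -86.8   95.3] x [-296.6 -161.1] y [-195.6   22.6] z [ 75.2 102.6]
top wagon [   4.4 -221.8   35.7] x [-26.8  29.7] y [-267.2 -172.5] z [29.  62.6]
top kiosk [109.  281.2  94.5] x [ 84.4 142. ] y [247.4 317.1] z [ 79.6 100.4]
top bench [ 120.9 -174.5   59.5] x [106.8 131.4] y [-203.1 -147.7] z [52.9 79.8]
side plat -220 [ 64.2  67.8 163.1 166.7]
side plat -160 [ 63.6  66.9 162.2 166. ]
side plat -100 [ 64.4  67.6 162.8 166.5]
side plat -40 [104.1 106.5 164.4 167.7]
side plat 20 [103.5 106.1 165.4 167.6]
side plat 80 [104.3 106.9 165.2 167.5]
side plat 140 [ 97.5 102.1 163.4 165.2]
s
[... 162 characters left out ...]
33.2   93.2] x [-298. -161.] y [-206.9   15.6] z [ 65.7 100.5]
side carriage [ 31.1 -24.6  94. ] x [-2.4 81.1] y [-77.9  85.6] z [ 65.9 116.1]
side carriage [-156.2  186.4   45.5] x [-184.2 -125.7] y [153.9 264.4] z [17.9 51.5]
side buffer [ -0.1 273.3  54.2] x [-33.3  32.4] y [267.7 291.8] z [25.7 68.4]
side wagon [   5.3 -222.8   36. ] x [-26.4  31.6] y [-271.8 -176.4] z [30.4 61.5]
side kiosk [113.  255.9  91.6] x [ 85.9 143.5] y [243.2 312.8] z [62.5 97.2]
side kiosk [ 31.  -24.6  94.4] x [-2.1 79.5] y [-77.9  83.9] z [ 66.3 116.1]
side bench [ 120.4 -184.9   58.4] x [104.9 132.2] y [-209.2 -152.8] z [42.3 77.2]
side bench [ 30.6 -24.7  94.4] x [-2.1 79.9] y [-77.9  83.2] z [ 66.  116.1]
```

The crop shows the passenger carriage leaning on the platform edge, with the wagon at right and the buffer at left. I'll push with the open fingers spread along the track, as two contact points on the eave.

Request:
apply_moves:
  series:
    - {"x":200,"y":-250,"z":0,"roll":0.3,"claw":-1}
    - {"x":200,"y":-250,"z":0,"roll":0.3,"claw":-1}
    - {"x":200,"y":-250,"z":0,"roll":0.3,"claw":-1}
    - {"x":200,"y":-250,"z":0,"roll":0.3,"claw":-1}
    - {"x":200,"y":-250,"z":0,"roll":0.3,"claw":-1}
    - {"x":200,"y":-250,"z":0,"roll":0.3,"claw":-1}
    - {"x":200,"y":-250,"z":0,"roll":0.3,"claw":-1}
    - {"x":200,"y":-250,"z":0,"roll":0.3,"claw":-1}
    - {"x":200,"y":-250,"z":0,"roll":0.3,"claw":-1}
    - {"x":200,"y":-250,"z":0,"roll":0.3,"claw":-1}

```text
time_s: 2.23
tool_pos: [0.451, 0.2664, 0.2165]
tool_rot: [0.077, 0.997, 0.0, -0.0]
force: [-0.4, 0.4, -0.9]
width: 0.999
grasp_force: 0.0
```

Request:
apply_moves:
  series:
    - {"x":207,"y":-248,"z":0,"roll":0.275,"claw":-1}
    - {"x":207,"y":-248,"z":0,"roll":0.275,"claw":-1}
    - {"x":207,"y":-248,"z":0,"roll":0.275,"claw":-1}
    - {"x":207,"y":-248,"z":0,"roll":0.275,"claw":-1}
    - {"x":207,"y":-248,"z":0,"roll":0.275,"claw":-1}
    - {"x":207,"y":-248,"z":0,"roll":0.275,"claw":-1}
    - {"x":207,"y":-248,"z":0,"roll":0.275,"claw":-1}
    - {"x":207,"y":-248,"z":0,"roll":0.275,"claw":-1}
    - {"x":207,"y":-248,"z":0,"roll":0.275,"claw":-1}
    - {"x":207,"y":-248,"z":0,"roll":0.275,"claw":-1}

```text
time_s: 3.07
tool_pos: [0.6574, 0.0199, 0.2156]
tool_rot: [-0.062, 0.998, 0.0, -0.001]
force: [-0.7, 0.7, -0.7]
width: 1.002
grasp_force: 0.0
```

```bash
python3 - <<'E'
from h import *
s=env.sense();print(s["tool_pos"],s["tool_rot"],s["force"],T(s["tool_pos"]))
p=viewer.grab_frame("side");save(p,"s2.png")
E
```

```text
[0.65742575 0.01990573 0.2155732 ] [-6.20273521e-02  9.98074157e-01  4.79422842e-04 -5.95111235e-04] [-0.69781691  0.67618789 -0.67572571] [0.112511   0.00648342 0.2155732 ]
```

Request:
apply_moves:
  series:
    - {"x":0,"y":0,"z":-40,"claw":-1}
    - {"x":0,"y":0,"z":-75,"claw":-1}
    - {"x":0,"y":0,"z":-105,"claw":-1}
    - {"x":0,"y":0,"z":-130,"claw":-1}
    - {"x":0,"y":0,"z":-145,"claw":-1}
    - {"x":0,"y":0,"z":-150,"claw":-1}
    - {"x":0,"y":0,"z":-150,"claw":-1}
    - {"x":0,"y":0,"z":-150,"claw":-1}

```text
validation failed for argument at $.se...
```

```bash
python3 - <<'E'
from h import *
p=viewer.grab_frame("side");cv2.imwrite("pics/s3.png",cv2.resize(cv2.cvtColor(p["img"][120:320,220:480],cv2.COLOR_RGB2BGR),None,fx=3,fy=3))
E
```

```text
(no output)
```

View pics/s3.png

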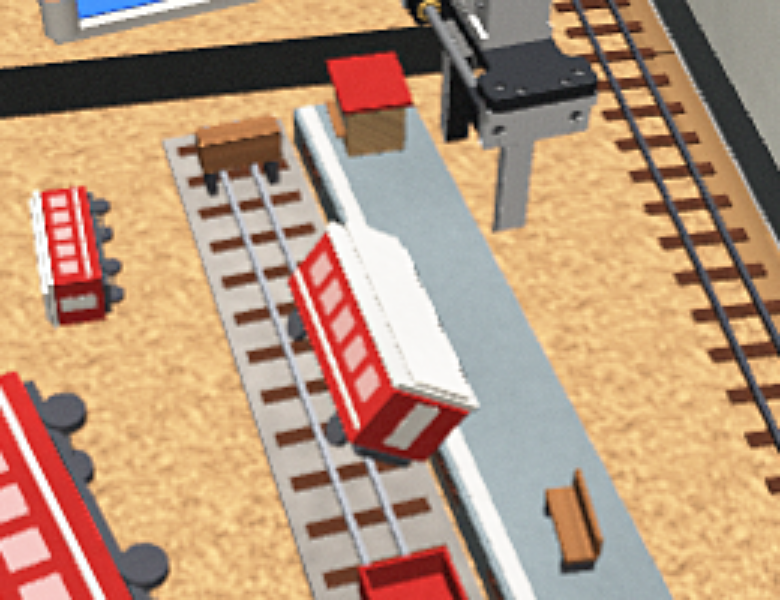

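The move was refused, most likely because `roll` was missing, and the picture confirms it: the gripper is still high, with its finger at (510,200). The carriage is untouched. I'll retry with `roll` included.

Request:
apply_moves:
  series:
    - {"x":0,"y":0,"z":-40,"roll":0,"claw":-1}
    - {"x":0,"y":0,"z":-75,"roll":0,"claw":-1}
    - {"x":0,"y":0,"z":-105,"roll":0,"claw":-1}
    - {"x":0,"y":0,"z":-130,"roll":0,"claw":-1}
    - {"x":0,"y":0,"z":-145,"roll":0,"claw":-1}
    - {"x":0,"y":0,"z":-150,"roll":0,"claw":-1}
    - {"x":0,"y":0,"z":-150,"roll":0,"claw":-1}
    - {"x":0,"y":0,"z":-150,"roll":0,"claw":-1}

```text
time_s: 3.83
tool_pos: [0.6573, 0.0212, 0.0676]
tool_rot: [-0.063, 0.998, -0.0, 0.001]
force: [0.2, -0.6, -0.1]
width: 1.005
grasp_force: 0.0
```

```bash
python3 - <<'E'
from h import *
p=viewer.grab_frame("side");cv2.imwrite("pics/s4.png",cv2.resize(cv2.cvtColor(p["img"][120:320,220:480],cv2.COLOR_RGB2BGR),None,fx=3,fy=3))
E
```

```text
(no output)
```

View pics/s4.png

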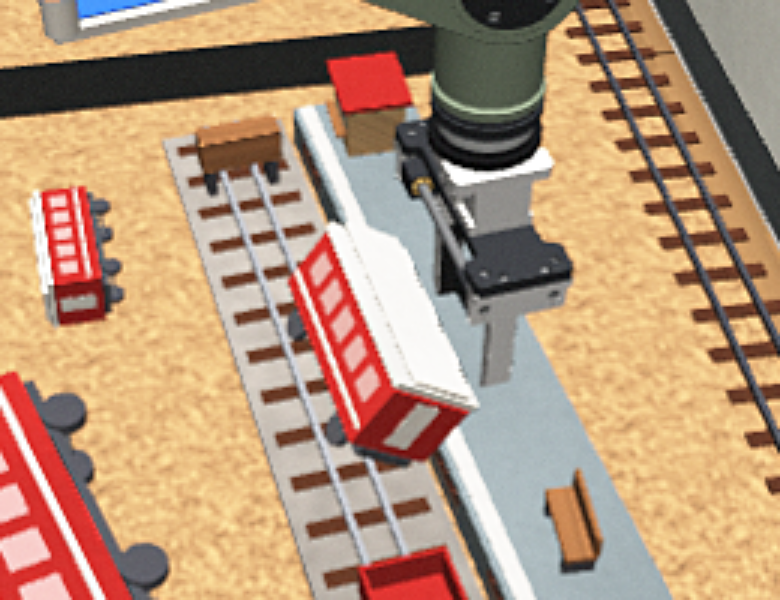

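The fingers stand on the platform side beside the roof at (490,350), clear of everything. I'll approach slowly until they touch.

Request:
apply_moves:
  series:
    - {"x":-4,"y":-0.5,"z":-2,"roll":0,"claw":-1}
    - {"x":-8,"y":-1,"z":-2,"roll":0,"claw":-1}
    - {"x":-10,"y":-1.2,"z":-2,"roll":0,"claw":-1}
    - {"x":-12,"y":-1.4,"z":-2,"roll":0,"claw":-1}
    - {"x":-13,"y":-1.6,"z":-2,"roll":0,"claw":-1}
    - {"x":-14,"y":-1.7,"z":-2,"roll":0,"claw":-1}
    - {"x":-15,"y":-1.8,"z":-2,"roll":0,"claw":-1}
    - {"x":-16,"y":-1.9,"z":-2,"roll":0,"claw":-1}

```text
time_s: 4.55
tool_pos: [0.6414, 0.0177, 0.0649]
tool_rot: [-0.062, 0.998, -0.0, 0.0]
force: [0.3, -0.1, 1.5]
width: 1.0
grasp_force: 0.4
```

Request:
apply_moves:
  series:
    - {"x":-1,"y":-0.1,"z":0.5,"roll":0,"claw":-1}
    - {"x":-2,"y":-0.2,"z":1.3,"roll":0,"claw":-1}
    - {"x":-3,"y":-0.4,"z":2.1,"roll":0,"claw":-1}
    - {"x":-4,"y":-0.5,"z":3,"roll":0,"claw":-1}
    - {"x":-5,"y":-0.6,"z":3.8,"roll":0,"claw":-1}
    - {"x":-6,"y":-0.7,"z":4.6,"roll":0,"claw":-1}

```text
time_s: 5.05
tool_pos: [0.6346, 0.0172, 0.0689]
tool_rot: [-0.063, 0.998, 0.0, -0.0]
force: [0.8, 0.3, -0.2]
width: 1.001
grasp_force: 0.0
```

Request:
apply_moves:
  series:
    - {"x":-1,"y":-0.1,"z":0.8,"roll":0,"claw":-1}
    - {"x":-2,"y":-0.2,"z":1.6,"roll":0,"claw":-1}
    - {"x":-3,"y":-0.4,"z":2.4,"roll":0,"claw":-1}
    - {"x":-4,"y":-0.5,"z":3.2,"roll":0,"claw":-1}
    - {"x":-5,"y":-0.6,"z":4,"roll":0,"claw":-1}
    - {"x":-6,"y":-0.7,"z":4.7,"roll":0,"claw":-1}

```text
time_s: 5.55
tool_pos: [0.6289, 0.0165, 0.0739]
tool_rot: [-0.063, 0.998, -0.0, 0.0]
force: [0.7, 0.1, 0.8]
width: 1.001
grasp_force: 0.0
```

```bash
cat > look.py <<'E'
from h import *
np.set_printoptions(precision=1,suppress=True)
s=env.sense();print("tcp",T(s["tool_pos"])*1000,s["force"],s["time_s"])
for c in("top","side"):
    p=viewer.grab_frame(c);t=T(cloud(p))*1000
    for o in outline_of(p,"carriage"):
        q=t[cv2.erode(o["pixels"].astype(np.uint8),np.ones((3,3)))>0];q=q[~np.isnan(q[:,0])]
        if len(q)<20 or abs(np.median(q[:,0])-20)>60 or abs(np.median(q[:,1]))>250: continue
        q=q[q[:,2]>np.median(q[:,2])-30]
        w=q[abs(q[:,0]-15)<90]
        print(c,round(o["score"],2),np.median(q,0),"x",np.percentile(w[:,0],[1,99]),"y",np.percentile(w[:,1],[1,99]),"z",np.percentile(w[:,2],[1,99]))
        # dominant plane normal of the roof points
        r=w[(w[:,2]>60)]
        b=(0,None)
        rng=np.random.default_rng(0)
        for _ in range(200):
            a=r[rng.choice(len(r),3,False)];n=np.cross(a[1]-a[0],a[2]-a[0]);l=np.linalg.norm(n)
            if l<50: continue
            n/=l;k=(abs((r-a[0])@n)<2).sum()
            if k>b[0]: b=(k,n*np.sign(n[2]))
        if b[1] is not None: print("  plane",b[0],len(r),"lean x deg",np.degrees(np.arctan2(b[1][0],b[1][2])))
E
python3 look.py
```

```text
tcp [83.8  6.5 73.9] [0.7 0.1 0.8] 5.55
top 0.76 [-14.2 -49.6 105. ] x [-43.1  25. ] y [-70.8 -23.4] z [ 93.3 112.6]
  plane 350 738 lean x deg -3.463271243385318
side 0.94 [ -4.  -14.9 102.1] x [-36.6  33.4] y [-77.8  84.5] z [ 72.2 107.1]
  plane 1012 2222 lean x deg -0.6987073130402126
```

```bash
python3 - <<'E'
from h import *
p=viewer.grab_frame("side");cv2.imwrite("pics/s5.png",cv2.resize(cv2.cvtColor(p["img"][120:320,220:480],cv2.COLOR_RGB2BGR),None,fx=3,fy=3))
E
```

```text
(no output)
```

View pics/s5.png

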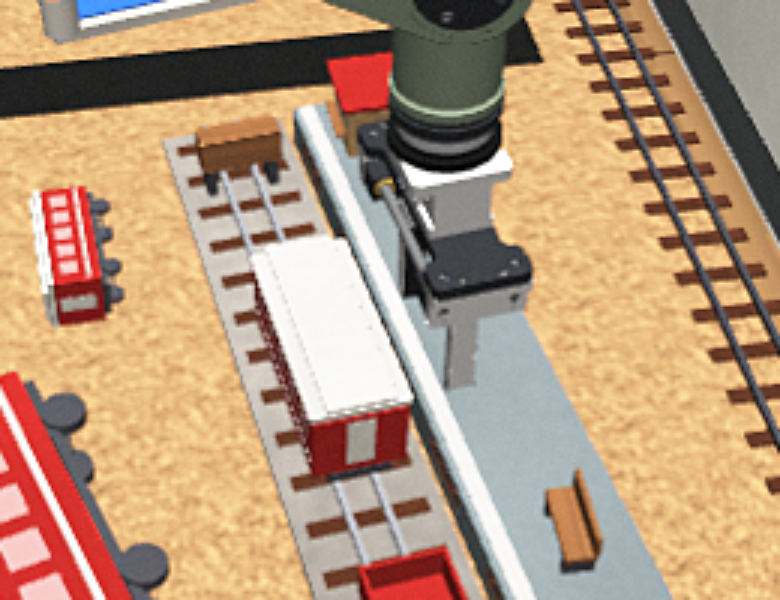

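Upright: the carriage stands on the rails with its near end at about (355,440), and the fingers are on the platform side. Next I lift, close the claw, and go to the -y end between carriage and wagon.

Request:
apply_moves:
  series:
    - {"x":5,"y":0,"z":30,"roll":0,"claw":-1}
    - {"x":5,"y":0,"z":65,"roll":0,"claw":-1}
    - {"x":5,"y":0,"z":95,"roll":0,"claw":-1}
    - {"x":0,"y":-30,"z":100,"roll":0,"claw":1}
    - {"x":-20,"y":-60,"z":100,"roll":0,"claw":1}
    - {"x":-40,"y":-90,"z":100,"roll":0,"claw":1}
    - {"x":-60,"y":-115,"z":100,"roll":0,"claw":1}
    - {"x":-70,"y":-124,"z":100,"roll":0,"claw":1}
    - {"x":-70,"y":-124,"z":100,"roll":0,"claw":1}
    - {"x":-70,"y":-124,"z":100,"roll":0,"claw":1}

```text
time_s: 6.63
tool_pos: [0.5591, -0.1074, 0.1739]
tool_rot: [-0.062, 0.998, 0.0, 0.0]
force: [-0.4, 0.3, 0.6]
width: 0.546
grasp_force: 0.0
```

```bash
python3 look.py; python3 - <<'E'
from h import *
print(env.sense()["width"])
p=viewer.grab_frame("side");cv2.imwrite("pics/s6.png",cv2.resize(cv2.cvtColor(p["img"][120:370,200:480],cv2.COLOR_RGB2BGR),None,fx=2.4,fy=2.4))
E
```

```text
tcp [  -0.3 -108.1  173.9] [-0.4  0.3  0.6] 6.6333
top 0.65 [ -4.2  35.1 102.9] x [-35.9  33.6] y [-68.5  89.4] z [ 90.4 109. ]
  plane 911 1981 lean x deg -2.958722938506104
side 0.56 [-13.3 -17.9 100.5] x [-33.8  30.2] y [-77.9  84.9] z [ 68.5 106. ]
  plane 689 1527 lean x deg -13.82842299607517
0.3702848598441335
```

View pics/s6.png

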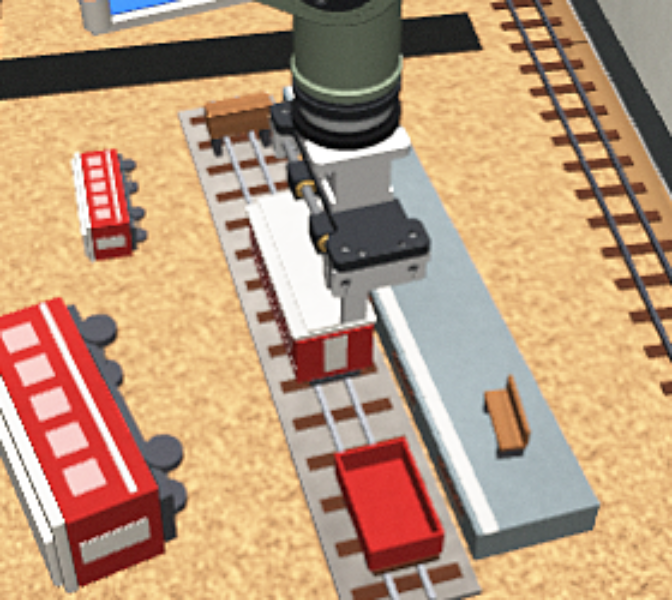

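The claw is above the gap between the carriage end at (335,350) and the wagon at (390,480), and still closing. I wait for it to shut, then descend.

Request:
apply_moves:
  series:
    - {"x":0,"y":0,"z":0,"roll":0,"claw":1}
    - {"x":0,"y":0,"z":0,"roll":0,"claw":1}
    - {"x":0,"y":0,"z":0,"roll":0,"claw":1}
    - {"x":0,"y":0,"z":-25,"roll":0,"claw":1}
    - {"x":0,"y":0,"z":-55,"roll":0,"claw":1}
    - {"x":0,"y":0,"z":-85,"roll":0,"claw":1}
    - {"x":0,"y":0,"z":-105,"roll":0,"claw":1}
    - {"x":0,"y":0,"z":-115,"roll":0,"claw":1}
    - {"x":0,"y":0,"z":-118,"roll":0,"claw":1}
    - {"x":0,"y":0,"z":-118,"roll":0,"claw":1}

```text
time_s: 7.72
tool_pos: [0.5589, -0.1074, 0.0554]
tool_rot: [-0.063, 0.998, 0.0, -0.0]
force: [0.8, 0.5, 1.0]
width: 0.005
grasp_force: 0.0
```

Request:
apply_moves:
  series:
    - {"x":-0.4,"y":3,"z":0,"roll":0,"claw":1}
    - {"x":-0.7,"y":6,"z":0,"roll":0,"claw":1}
    - {"x":-1.1,"y":9,"z":0,"roll":0,"claw":1}
    - {"x":-1.5,"y":12,"z":0,"roll":0,"claw":1}
    - {"x":-1.7,"y":14,"z":0,"roll":0,"claw":1}
    - {"x":-2,"y":16,"z":0,"roll":0,"claw":1}
    - {"x":-2.2,"y":18,"z":0,"roll":0,"claw":1}
    - {"x":-2.5,"y":20,"z":0,"roll":0,"claw":1}
    - {"x":-2.7,"y":22,"z":0,"roll":0,"claw":1}
    - {"x":-3,"y":24,"z":0,"roll":0,"claw":1}

```text
time_s: 8.55
tool_pos: [0.5564, -0.084, 0.056]
tool_rot: [-0.063, 0.998, -0.001, 0.0]
force: [0.4, -2.3, 1.1]
width: 0.001
grasp_force: 1.1
```

```bash
python3 look.py
```

```text
tcp [ -0.3 -84.6  56. ] [ 0.4 -2.3  1.1] 8.55
top 0.91 [ -0.3  48.2 102.9] x [-35.8  34.3] y [-57.7  91.6] z [ 85.  109.5]
  plane 669 1591 lean x deg -7.060941821754187
side 0.69 [-30.1 -15.1  94.9] x [-34.  -16.4] y [-74.8  78.2] z [ 62.1 102. ]
  plane 221 450 lean x deg -89.40155185892225
```

In contact at 2.3 N. Now I slide it along.

Request:
apply_moves:
  series:
    - {"x":-0.5,"y":4,"z":0,"roll":0,"claw":1}
    - {"x":-1,"y":8,"z":0,"roll":0,"claw":1}
    - {"x":-1.5,"y":12,"z":0,"roll":0,"claw":1}
    - {"x":-2,"y":16,"z":0,"roll":0,"claw":1}
    - {"x":-2.5,"y":20,"z":0,"roll":0,"claw":1}
    - {"x":-3,"y":24,"z":0,"roll":0,"claw":1}
    - {"x":-3.5,"y":28,"z":0,"roll":0,"claw":1}
    - {"x":-4,"y":32,"z":0,"roll":0,"claw":1}
    - {"x":-4.5,"y":36,"z":0,"roll":0,"claw":1}
    - {"x":-5,"y":40,"z":0,"roll":0,"claw":1}

```text
time_s: 9.58
tool_pos: [0.551, -0.0431, 0.0558]
tool_rot: [-0.063, 0.998, -0.0, 0.0]
force: [0.6, -2.6, 1.7]
width: 0.005
grasp_force: 1.4
```

```bash
python3 look.py
```

```text
tcp [ -0.7 -43.3  55.8] [ 0.6 -2.6  1.7] 9.5833
top 0.63 [ -1.5  91.3 102.7] x [-36.1  33.9] y [-16.8 134.4] z [ 77.6 109. ]
  plane 704 1583 lean x deg -5.545178909702666
top 0.31 [   3.6 -222.4   36.1] x [-27.9  29.9] y [-267.5 -172.5] z [29.6 63.6]
  plane 63 73 lean x deg -0.5372444661893513
```

Sliding well and still centred.

Request:
apply_moves:
  series:
    - {"x":-0.5,"y":4,"z":0,"roll":0,"claw":1}
    - {"x":-1,"y":8,"z":0,"roll":0,"claw":1}
    - {"x":-1.5,"y":12,"z":0,"roll":0,"claw":1}
    - {"x":-2,"y":16,"z":0,"roll":0,"claw":1}
    - {"x":-2.5,"y":20,"z":0,"roll":0,"claw":1}
    - {"x":-3,"y":24,"z":0,"roll":0,"claw":1}
    - {"x":-3.5,"y":28,"z":0,"roll":0,"claw":1}
    - {"x":-4,"y":32,"z":0,"roll":0,"claw":1}
    - {"x":-4.5,"y":36,"z":0,"roll":0,"claw":1}
    - {"x":-5,"y":40,"z":0,"roll":0,"claw":1}

```text
time_s: 10.62
tool_pos: [0.546, -0.0031, 0.0558]
tool_rot: [-0.063, 0.998, -0.0, -0.0]
force: [0.0, -3.3, 0.3]
width: 0.004
grasp_force: 1.1
```

Request:
apply_moves:
  series:
    - {"x":-0.5,"y":4,"z":0,"roll":0,"claw":1}
    - {"x":-1,"y":8,"z":0,"roll":0,"claw":1}
    - {"x":-1.5,"y":12,"z":0,"roll":0,"claw":1}
    - {"x":-2,"y":16,"z":0,"roll":0,"claw":1}
    - {"x":-2.5,"y":20,"z":0,"roll":0,"claw":1}
    - {"x":-3,"y":24,"z":0,"roll":0,"claw":1}
    - {"x":-3.5,"y":28,"z":0,"roll":0,"claw":1}
    - {"x":-4,"y":32,"z":0,"roll":0,"claw":1}
    - {"x":-4.5,"y":36,"z":0,"roll":0,"claw":1}
    - {"x":-5,"y":40,"z":0,"roll":0,"claw":1}

```text
time_s: 11.45
tool_pos: [0.5409, 0.0369, 0.0557]
tool_rot: [-0.063, 0.998, 0.0, -0.0]
force: [0.7, -2.6, 0.8]
width: -0.0
grasp_force: 1.1
```

```bash
python3 look.py
```

```text
tcp [-1.1 37.3 55.7] [ 0.7 -2.6  0.8] 11.45
top 0.6 [ -2.9 179.3 102.7] x [-36.3  34. ] y [ 61.2 215.6] z [ 74.3 109. ]
  plane 601 1321 lean x deg -3.814172204634723
side 0.97 [-30.7 106.2  94.7] x [-34.2 -18.8] y [ 47.  210.2] z [ 58.5 100.3]
  plane 198 387 lean x deg -89.59815304222818
```

Request:
apply_moves:
  series:
    - {"x":-0.5,"y":4,"z":0,"roll":0,"claw":1}
    - {"x":-1,"y":8,"z":0,"roll":0,"claw":1}
    - {"x":-1.5,"y":12,"z":0,"roll":0,"claw":1}
    - {"x":-2,"y":16,"z":0,"roll":0,"claw":1}
    - {"x":-2.5,"y":20,"z":0,"roll":0,"claw":1}
    - {"x":-3,"y":24,"z":0,"roll":0,"claw":1}
    - {"x":-3.5,"y":28,"z":0,"roll":0,"claw":1}
    - {"x":-4,"y":31,"z":0,"roll":0,"claw":1}
    - {"x":-4.2,"y":33,"z":0,"roll":0,"claw":1}
    - {"x":-4.4,"y":35,"z":0,"roll":0,"claw":1}

```text
time_s: 12.48
tool_pos: [0.5365, 0.0718, 0.0557]
tool_rot: [-0.063, 0.998, -0.0, -0.0]
force: [-0.2, -1.6, 0.8]
width: 0.005
grasp_force: 1.1
```

Request:
apply_moves:
  series:
    - {"x":-0.1,"y":1,"z":0,"roll":0,"claw":1}
    - {"x":-0.2,"y":2,"z":0,"roll":0,"claw":1}
    - {"x":-0.4,"y":3,"z":0,"roll":0,"claw":1}
    - {"x":-0.5,"y":4,"z":0,"roll":0,"claw":1}

```text
time_s: 12.82
tool_pos: [0.5361, 0.0755, 0.0557]
tool_rot: [-0.062, 0.998, -0.0, -0.0]
force: [0.5, -1.8, -0.1]
width: 0.005
grasp_force: 1.1
```

```bash
python3 look.py; python3 - <<'E'
from h import *
p=viewer.grab_frame("top");t=T(cloud(p))*1000
# profile of heights along track near centre
for y in range(40,310,5):
    s=t[(abs(t[...,1]-y)<2.5)&(abs(t[...,0]+2)<20)]
    if len(s): print(y,int(np.median(s[:,2])),end="; ")
save(p,"t7.png");i=cv2.imread("pics/t7.png");cv2.imwrite("pics/t7c.png",cv2.resize(i[130:290,130:370],None,fx=3,fy=3))
E
```

```text
tcp [-1.3 76.2 55.7] [ 0.5 -1.8 -0.1] 12.8167
top 0.74 [ -6.  223.9 102.4] x [-36.8  33.6] y [ 98.9 255.2] z [ 75.2 109. ]
  plane 487 1125 lean x deg -3.9009896324546145
top 0.33 [ 69.9 -56.8  35.6] x [-52.1 103.3] y [-289.5  356.4] z [ 5.  43.9]
  plane 3 4 lean x deg 79.92891984713806
side 0.97 [-30.2 136.5  93. ] x [-34.4 -16.5] y [ 83.8 247.6] z [ 49.  102.4]
  plane 181 410 lean x deg -87.57516842732218
40 424; 45 423; 50 424; 55 424; 60 425; 65 424; 70 424; 75 423; 80 424; 85 424; 90 423; 95 423; 100 424; 105 424; 110 424; 115 424; 120 434; 125 436; 130 437; 135 183; 140 182; 145 185; 195 103; 200 103; 205 104; 210 104; 215 104; 220 103; 225 105; 230 103; 235 104; 240 104; 245 104; 250 104; 255 104; 260 102; 275 59; 280 66; 285 67; 290 66; 295 66; 300 63;
```

View pics/t7c.png

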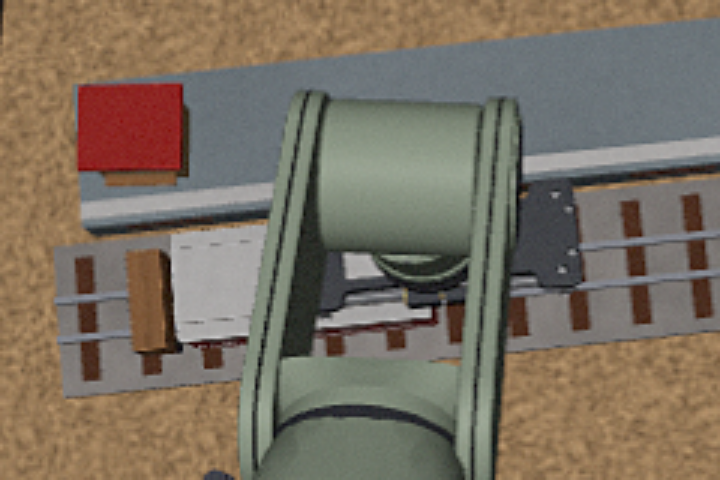

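The carriage end is at (172,290) and the buffer's near face at (165,300), so roughly 10 mm remains. I creep up to it.

Request:
apply_moves:
  series:
    - {"x":-0.1,"y":1,"z":0,"roll":0,"claw":1}
    - {"x":-0.2,"y":2,"z":0,"roll":0,"claw":1}
    - {"x":-0.4,"y":3,"z":0,"roll":0,"claw":1}
    - {"x":-0.5,"y":4,"z":0,"roll":0,"claw":1}
    - {"x":-0.6,"y":5,"z":0,"roll":0,"claw":1}
    - {"x":-0.7,"y":6,"z":0,"roll":0,"claw":1}

```text
time_s: 13.57
tool_pos: [0.5355, 0.0816, 0.0558]
tool_rot: [-0.063, 0.998, -0.0, 0.0]
force: [0.5, -3.3, -0.1]
width: 0.005
grasp_force: 1.1
```

Request:
apply_moves:
  series:
    - {"x":-0.1,"y":1,"z":0,"roll":0,"claw":1}
    - {"x":-0.2,"y":2,"z":0,"roll":0,"claw":1}

```text
time_s: 13.73
tool_pos: [0.5352, 0.0836, 0.0558]
tool_rot: [-0.063, 0.998, -0.0, 0.0]
force: [0.0, -2.6, 1.0]
width: 0.003
grasp_force: 1.1
```

Request:
apply_moves:
  series:
    - {"x":-0.1,"y":1,"z":0,"roll":0,"claw":1}
    - {"x":-0.1,"y":1,"z":0,"roll":0,"claw":1}

```text
time_s: 13.9
tool_pos: [0.535, 0.0848, 0.0557]
tool_rot: [-0.063, 0.998, 0.0, -0.0]
force: [0.3, -0.9, -0.5]
width: 0.009
grasp_force: 0.8
```

Request:
apply_moves:
  series:
    - {"x":-0.1,"y":1,"z":0,"roll":0,"claw":1}
    - {"x":-0.2,"y":1.5,"z":0,"roll":0,"claw":1}

```text
time_s: 14.07
tool_pos: [0.5349, 0.0861, 0.0557]
tool_rot: [-0.063, 0.998, -0.0, -0.0]
force: [-0.2, -2.5, -0.3]
width: 0.005
grasp_force: 1.1
```

Request:
apply_moves:
  series:
    - {"x":-0.1,"y":1,"z":0,"roll":0,"claw":1}
    - {"x":-0.1,"y":1,"z":0,"roll":0,"claw":1}

```text
time_s: 14.23
tool_pos: [0.5348, 0.0872, 0.0557]
tool_rot: [-0.063, 0.998, 0.0, -0.0]
force: [0.1, -1.5, -0.7]
width: 0.006
grasp_force: 0.9
```

Request:
apply_moves:
  series:
    - {"x":-0.1,"y":1,"z":0,"roll":0,"claw":1}
    - {"x":-0.1,"y":1,"z":0,"roll":0,"claw":1}

```text
time_s: 14.4
tool_pos: [0.5347, 0.0882, 0.0557]
tool_rot: [-0.063, 0.998, 0.0, -0.0]
force: [0.1, -1.5, -0.2]
width: 0.006
grasp_force: 0.9
```

Request:
apply_moves:
  series:
    - {"x":-0.1,"y":1,"z":0,"roll":0,"claw":1}
    - {"x":-0.1,"y":1,"z":0,"roll":0,"claw":1}

```text
time_s: 14.57
tool_pos: [0.5346, 0.0891, 0.0558]
tool_rot: [-0.063, 0.998, 0.0, -0.0]
force: [-0.2, -1.9, -0.0]
width: 0.009
grasp_force: 0.9
```

Request:
apply_moves:
  series:
    - {"x":-0.1,"y":1,"z":0,"roll":0,"claw":1}
    - {"x":-0.1,"y":1,"z":0,"roll":0,"claw":1}

```text
time_s: 14.73
tool_pos: [0.5345, 0.0902, 0.0557]
tool_rot: [-0.063, 0.998, 0.0, -0.0]
force: [0.3, -3.1, -0.4]
width: 0.001
grasp_force: 0.9
```

```bash
python3 look.py
```

```text
tcp [-1.1 90.9 55.7] [ 0.3 -3.1 -0.4] 14.7333
top 0.55 [ -6.5 241.2 102.4] x [-36.5  32.8] y [111.2 269.8] z [ 75.4 109. ]
  plane 446 1008 lean x deg -3.8423651982237055
side 0.65 [-30.5 150.5  94.1] x [-34.3 -19.5] y [ 99.  261.4] z [ 55.8 100.8]
  plane 184 356 lean x deg -88.71444143552401
```

Request:
apply_moves:
  series:
    - {"x":-0.1,"y":1,"z":0,"roll":0,"claw":1}
    - {"x":-0.1,"y":1,"z":0,"roll":0,"claw":1}

```text
time_s: 15.1
tool_pos: [0.5346, 0.0904, 0.0558]
tool_rot: [-0.063, 0.998, -0.001, 0.0]
force: [0.7, -4.3, 0.2]
width: 0.001
grasp_force: 2.3
```

Request:
apply_moves:
  series:
    - {"x":-0.1,"y":1,"z":0,"roll":0,"claw":1}
    - {"x":-0.1,"y":1,"z":0,"roll":0,"claw":1}

```text
time_s: 15.27
tool_pos: [0.5346, 0.0904, 0.0559]
tool_rot: [-0.063, 0.998, -0.002, 0.0]
force: [-0.2, -8.8, 1.4]
width: 0.008
grasp_force: 3.9
```

Request:
apply_moves:
  series:
    - {"x":-0.1,"y":1,"z":0,"roll":0,"claw":1}
    - {"x":-0.1,"y":1,"z":0,"roll":0,"claw":1}

```text
time_s: 15.43
tool_pos: [0.5347, 0.0904, 0.056]
tool_rot: [-0.063, 0.998, -0.002, 0.0]
force: [0.5, -10.3, 0.8]
width: 0.003
grasp_force: 5.4
```

The arm has stopped moving and the force has risen to 10 N, so the carriage is against the buffer. I back off slowly, then rise clear.

Request:
apply_moves:
  series:
    - {"x":0.2,"y":-2,"z":0,"roll":0,"claw":1}
    - {"x":0.6,"y":-5,"z":0,"roll":0,"claw":1}
    - {"x":1.8,"y":-15,"z":0,"roll":0,"claw":1}
    - {"x":3.6,"y":-30,"z":0,"roll":0,"claw":1}
    - {"x":3.6,"y":-30,"z":30,"roll":0,"claw":1}
    - {"x":3.6,"y":-30,"z":70,"roll":0,"claw":1}
    - {"x":3.6,"y":-30,"z":110,"roll":0,"claw":1}
    - {"x":3.6,"y":-60,"z":130,"roll":0,"claw":1}
    - {"x":3.6,"y":-100,"z":130,"roll":0,"claw":1}
    - {"x":3.6,"y":-140,"z":130,"roll":0,"claw":1}

```text
time_s: 16.27
tool_pos: [0.5394, -0.0477, 0.1887]
tool_rot: [-0.064, 0.998, -0.0, 0.003]
force: [0.7, 0.5, -1.3]
width: 0.009
grasp_force: 0.0
```

Request:
apply_moves:
  series:
    - {"x":0,"y":-40,"z":0,"roll":0,"claw":1}
    - {"x":0,"y":-80,"z":0,"roll":0,"claw":1}
    - {"x":0,"y":-80,"z":0,"roll":0,"claw":1}
    - {"x":0,"y":-80,"z":0,"roll":0,"claw":1}

```text
time_s: 16.6
tool_pos: [0.5376, -0.129, 0.1856]
tool_rot: [-0.06, 0.998, 0.0, 0.0]
force: [0.4, 0.5, -0.0]
width: 0.007
grasp_force: 0.0
```

```bash
python3 look.py; python3 - <<'E'
from h import *
p=viewer.grab_frame("side");cv2.imwrite("pics/s8.png",cv2.resize(cv2.cvtColor(p["img"][110:360,220:480],cv2.COLOR_RGB2BGR),None,fx=2.4,fy=2.4))
E
```

```text
tcp [ -24.3 -127.   185.6] [ 0.4  0.5 -0. ] 16.6
top 0.55 [ -3.5 184.7 102.9] x [-36.3  32.8] y [102.4 268.3] z [ 79.  109.2]
  plane 1284 2984 lean x deg -2.4778419775248333
side 0.71 [-22.7 192.4  97.7] x [-34.1  15.1] y [ 99.7 265. ] z [ 67.6 105.6]
  plane 292 660 lean x deg -15.367284876505385
```

View pics/s8.png

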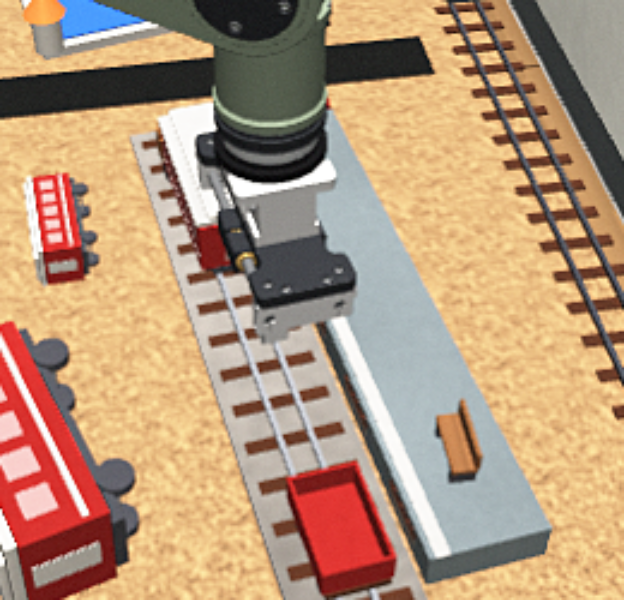

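The carriage stands upright against the buffer with its near end at (212,245). The wagon at (340,525) and the bench at (458,440) are unmoved, and the arm is clear above the track. I hand the job in.

```bash
python3 -c "
from h import *
print(env.finish_job())"
```

```text
the job is handed in; nothing more can be done
None
```

The carriage stands upright on the track and was pushed along until it met the buffer stop; the wagon and bench look unmoved in the last picture (the arm partly hid the kiosk, and the jar was out of frame), and the job is handed in, though the hand-in call returned no verdict.

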